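Make up washer and dryer repair kits

TASK

Make up two repair kits from the spare parts on the cork mat: the orange tray gets the white control knob, the blue tray gets the black drum roller, and each tray also gets the pulley that has as many keyways as the shaft stub standing in that tray has brass keys. Set each part flat and upright, near the middle of its compartment: pulleys in the compartments lined with green, the knob and the roller in the bare compartments. Set parts down without dropping them, complete the orange kit before the blue one, and leave the bottle and the mug where they stand.

Things in the scene. Friction and masses are not known exactly. Their poses are not given: they have to be found in the camera images.
- tray_orange: fixed orange washer tray, 270 x 104 mm; either side. Origin: centre of underside, on the table; x along its length, away from the robot (yaw to 0.2 rad). Floor at z 4 mm, 4 mm walls to z 15 mm. Along x: bare compartment centred at -83 mm, green-lined one at +17 mm (96 x 96 mm inside, centred on y 0), open bay with a shaft stub at +101 mm.
- tray_blue: fixed blue dryer tray, 270 x 104 mm; either side. Origin: centre of underside, on the table; x along its length, away from the robot (yaw to 0.2 rad). Floor at z 4 mm, 4 mm walls to z 15 mm. Along x: bare compartment centred at -83 mm, green-lined one at +17 mm (96 x 96 mm inside, centred on y 0), open bay with a shaft stub at +101 mm.
- shaft_one: fixed shaft stub standing upright in the end bay of one tray (which one varies): steel, 23 mm diameter, 28 mm high, on a black round foot 56 mm wide, 10 mm high, with one brass key up its side, 8 mm wide, 5.5 mm proud; a yellow dash on key top and foot marks each key. Origin: centre of the foot's underside, 4 mm above the table; the key along +x.
- shaft_two: fixed shaft stub standing upright in the end bay of one tray (which one varies): steel, 23 mm diameter, 28 mm high, on a black round foot 56 mm wide, 10 mm high, with two brass keys half a turn apart up its side, 8 mm wide, 5.5 mm proud; a yellow dash on key top and foot marks each key. Origin: centre of the foot's underside, 4 mm above the table; one key along +x.
- pulley_one: loose dark steel pulley with one keyway, 220 g, lying flat, boss up: flange 70 mm diameter, 12 mm high; above it a round boss 48 mm diameter, up to 32 mm height, the place to grip; through bore 25 mm diameter with keyway notches about 8 mm wide, 6 mm deep, each marked by a yellow dash on boss and flange. Origin: centre of underside; z up; the keyway along +x.
- pulley_two: loose dark steel pulley with two keyways half a turn apart, 220 g, lying flat, boss up: flange 70 mm diameter, 12 mm high; above it a round boss 48 mm diameter, up to 32 mm height, the place to grip; through bore 25 mm diameter with keyway notches about 8 mm wide, 6 mm deep, each marked by a yellow dash on boss and flange. Origin: centre of underside; z up; one keyway along +x.
- knob: loose white plastic control knob, 80 g, lying flat: round skirt 64 mm diameter, 10 mm high; round grip 36 mm diameter above it, from 10 to 34 mm height, with a red pointer line on top. Origin: centre of the underside; z up, pointer along +x.
- roller: loose dryer drum roller, 150 g, lying flat, axle up: black rubber tyre 64 mm diameter, 20 mm high; yellow hub 38 mm diameter up to 24 mm; steel axle pin 14 mm diameter from 24 to 50 mm height, the place to grip. Origin: centre of the underside; z up along the axle.
- bottle: bystander: green detergent bottle with a blue cap, 66 mm diameter, 170 mm tall, standing at the left edge of the work. Origin: centre of the underside.
- mug: bystander: blue ceramic mug, 80 mm diameter, 90 mm tall, standing at the right edge of the work. Origin: centre of the underside.
Things that resemble listed ones, but are neither listed nor needed, are in the scene too. What is shaped like the pulley_one but purple is not meant.

How it is judged:
On the way, in this order (a step that is already met when the one before it is completed fails the run):
1. the orange kit is complete (knob and matching pulley in their compartments, released) (x of knob in the frame of tray_orange between -0.101 and -0.065 m and y of knob in the frame of tray_orange between -0.018 and 0.018 m and z of knob in the frame of tray_orange between -0.002 and 0.008 m and angle between knob's own z axis and vertical below 0.12 rad and contact force between knob and the fingers below 0.1 N and ((horizontal distance between shaft_one and tray_orange below 0.15 m and x of pulley_one in the frame of tray_orange between -0.001 and 0.035 m and y of pulley_one in the frame of tray_orange between -0.018 and 0.018 m and z of pulley_one in the frame of tray_orange between -0.002 and 0.008 m and angle between pulley_one's own z axis and vertical below 0.12 rad and contact force between pulley_one and the fingers below 0.1 N) or (horizontal distance between shaft_two and tray_orange below 0.15 m and x of pulley_two in the frame of tray_orange between -0.001 and 0.035 m and y of pulley_two in the frame of tray_orange between -0.018 and 0.018 m and z of pulley_two in the frame of tray_orange between -0.002 and 0.008 m and angle between pulley_two's own z axis and vertical below 0.12 rad and contact force between pulley_two and the fingers below 0.1 N))), for 0.2 s.
2. then the blue kit is complete too (roller and matching pulley in their compartments, released) (all of step 1 and x of roller in the frame of tray_blue between -0.101 and -0.065 m and y of roller in the frame of tray_blue between -0.018 and 0.018 m and z of roller in the frame of tray_blue between -0.002 and 0.008 m and angle between roller's own z axis and vertical below 0.12 rad and contact force between roller and the fingers below 0.1 N and ((horizontal distance between shaft_one and tray_blue below 0.15 m and x of pulley_one in the frame of tray_blue between -0.001 and 0.035 m and y of pulley_one in the frame of tray_blue between -0.018 and 0.018 m and z of pulley_one in the frame of tray_blue between -0.002 and 0.008 m and angle between pulley_one's own z axis and vertical below 0.12 rad and contact force between pulley_one and the fingers below 0.1 N) or (horizontal distance between shaft_two and tray_blue below 0.15 m and x of pulley_two in the frame of tray_blue between -0.001 and 0.035 m and y of pulley_two in the frame of tray_blue between -0.018 and 0.018 m and z of pulley_two in the frame of tray_blue between -0.002 and 0.008 m and angle between pulley_two's own z axis and vertical below 0.12 rad and contact force between pulley_two and the fingers below 0.1 N))), for 0.2 s.
At the end, for the whole second after the job is handed in: Knob in the orange and roller in the blue bare compartment; in each green-lined one the pulley with as many keyways as that tray's stub has keys. Each within 18 mm of the compartment's centre along both tray axes, on its floor (4 mm), upright (0.12 rad), released, at rest (all of step 2 and linear speed of each of pulley_one, pulley_two, knob, roller below 0.02 m/s and angular speed of each of pulley_one, pulley_two, knob, roller below 0.2 rad/s); the robot touches nothing.
It fails at once if a part dropped: falling free more than 35 mm above the table ((height (world z) of pulley_one above 0.035 m and contact force between pulley_one and anything else below 0.01 N) or (height (world z) of pulley_two above 0.035 m and contact force between pulley_two and anything else below 0.01 N) or (height (world z) of knob above 0.035 m and contact force between knob and anything else below 0.01 N) or (height (world z) of roller above 0.035 m and contact force between roller and anything else below 0.01 N)).
It fails at once if the bottle or the mug moved by more than 20 mm or tipped (distance of any of bottle, mug from where it was at the start of the episode above 0.02 m or angle between any of bottle, mug's own z axis and vertical above 0.3 rad).
It also fails if it takes over 90 s, if anything falls off the work surface, if the arm or the gripper's body presses on something with over 40 N, if the wrist force passes 120 N, or if a joint passes its speed limit or range.

ROBOT

A 6-joint arm with a two-finger parallel gripper is mounted at the origin on the work surface. World frame = base frame: x ahead of the robot, y to its left, z up, the work surface at z = 0. Lengths are in m, angles in rad, forces in N, time in s.
With the tool pointing down it reaches from about 0.275 to 0.825 m from the base axis. Payload 4.9 kg.
Tool frame: the origin (TCP) lies between the finger pads; the fingertips stand 25 mm ahead of it and the grasp point (between the pads) lies 6 mm ahead of it; x points along the fingers, z is the direction in which the jaws open and shut, and the axes are right-handed (so a half turn about x gives the same grasp; the last joint's range is limited). The gripper opens to 85 mm and grips with 20 to 120 N. Pads are 22 mm wide; open, the fingers measure 114 mm over their backs; the gripper's body (76 mm by 85 mm) begins 54 mm behind the grasp point. The pads swing forward as they close: fully open they stand 13 mm farther back than shut.
Start: joints at [1.102, 0.326, -0.193, 1.052, 0, 1.437], TCP at [0.181, 0.519, 0.256] pointing down, gripper open.
Joint ranges: [-2.65, 2.65], [-0.97, 1.79], [-1.3, 1.35], [-1.93, 2.1], [-1.47, 1.37], [-3.14, 3.14]. Speed limits (rad/s): [2.57, 2.57, 3.14, 3.14, 3.14, 3.14].

INTERFACE

Orientations are given as a unit quaternion [x, y, z, w].
In Python, from rig import bot gives the robot as it stands. The module is installed in compiled form; this text tells all that it offers.
- The arm moves only by the tool jog_arm, never from a script. Its argument "motion" is a list of rows, each a list of 3 entries, a list of its own where there are three numbers: the closure, from 0 (fully open) to 1 (shut), then the shift along the tool's x, y, z in cm, then the turn, a rotation vector about the tool's x, y, z in rad. In form: [[jaw, [dx, dy, dz], [wx, wy, wz]], ...]. A call has 1 to 5 rows; each row shifts and turns the commanded pose from where the row before left it, along the tool's axes as they then stand; what a row does not reach is not made up. A row lasts 1/12 s, in which the tool goes at most 41.7 mm and 7.16 degrees, less where a joint would pass 70% of its speed; a pose out of reach is approached as far as the arm can. A call with a gripper value outside its range is refused whole. The fingers move at their own pace and stop on an object; the grip force is fixed at half the most. Time passes only in rows, so rows that do not move let the fingers close. It gives the time, the measured TCP pose, the force and the opening at its end, in the units of the state.
- bot.observe(): the state, without advancing time (a new reading comes with each control period).
- bot.capture(name): name is "side" or "top"; returns (picture, depth): 420x560x3 uint8, red, green, blue; 420x560 float32, m along the optical axis (not along the pixel's ray), 0 where there is no reading.
- bot.camera_params(name): a dict with "intrinsics" (3x3 intrinsics, pixels), "R" (3x3) and "t" (3): a world point X has camera coordinates R X + t. Camera axes: x right, y down, z forward; pixel columns grow to the right and rows downward; lengths in m; the calibration is good to about 2 mm. A picture is of the moment at which its call begins. camera_params takes no time and is no camera call.
- bot.hand_in(): hands the job in, once; it reports no verdict.
The state is a dict: "time": time; "qpos": joint angles; "qd": joint speeds; "joint_torque": joint torques, N m; "tool_pos": TCP position; "ee_rot": TCP orientation; "contact_force": force on the tool from outside, world axes, zero at the start; "wrist_torque": the same for the moment, N m; "finger_gap": finger opening in m.
Only numpy, scipy, OpenCV 4.12 (cv2) and the standard library are available. Lean on these libraries where they do the work, as an engineer would, in place of code of your own. Each camera call takes 0.05 s, during which the arm holds its last target.

## Working session

There is one attempt and no reset: what is moved stays moved. The work goes in short steps, Python scripts to look and compute and a tool call to move; the robot and the scene stay as the last step left them, time stands still between calls to the robot, and variables do not carry over. Pictures are saved under pics/ and viewed, and the job is handed in when it is done.

Besides the shell and the picture viewer there is one more tool, called after "Emit:" as name(argument=value, ...) on one line, values as JSON. jog_arm: Moves the arm, as the interface text tells. Its arguments: {"type":"object","properties":{"motion":{"type":"array","items":{"type":"array"}}},"required":["motion"]}

```bash
mkdir -p pics
python3 - <<'E'
from rig import bot
import cv2,numpy as np
for n in("top","side"):
    p,d=bot.capture(n); np.savez(f"{n}0.npz",p=p,d=d)
    cv2.imwrite(f"pics/{n}0.png",cv2.resize(p[:,:,::-1],(784,588),interpolation=cv2.INTER_CUBIC))
    c=bot.camera_params(n);print(n,c, d.min(),d.max())
print(bot.observe())
E
```

```text
top {'intrinsics': array([[401.04914161,   0.        , 282.73262486],
       [  0.        , 401.04914161, 207.95113034],
       [  0.        ,   0.        ,   1.        ]]), 'R': array([[-0.01817992, -0.9996167 , -0.0208793 ],
       [-0.9889031 ,  0.02105681, -0.14706215],
       [ 0.14744543,  0.01797403, -0.98890686]]), 't': array([0.01176569, 0.50669195, 1.06123223])} 0.0 2.069428
side {'intrinsics': array([[410.48881059,   0.        , 281.89867971],
       [  0.        , 410.48881059, 202.83868453],
       [  0.        ,   0.        ,   1.        ]]), 'R': array([[ 0.72974278, -0.68332393, -0.0233214 ],
       [-0.39251494, -0.39076247, -0.83260838],
       [ 0.5598281 ,  0.61674395, -0.55337094]]), 't': array([-0.39505264,  0.24311605,  0.86110126])} 0.0 3.201885
{'time': 0.1, 'qpos': array([ 1.10182085e+00,  3.26855943e-01, -1.93480383e-01,  1.05202822e+00,
        3.00838516e-05,  1.43660931e+00]), 'qd': array([ 0.00150369, -0.00138278,  0.00125387,  0.00138162, -0.00044311,
       -0.00068795]), 'joint_torque': array([ 8.76418944e-04, -4.44239831e+01,  2.63038605e+01,  7.89674639e-03,
       -9.99511121e-05, -1.84795113e-06]), 'tool_pos': array([0.18046426, 0.51903198, 0.25558898]), 'ee_rot': array([-0.40995271,  0.57681351,  0.40945572,  0.57582199]), 'contact_force': array([0.59655613, 1.21426867, 0.99801515]), 'wrist_torque': array([ 0.00898239, -0.02810416,  0.01153118]), 'finger_gap': 0.08583821267665435}
```

View pics/top0.png

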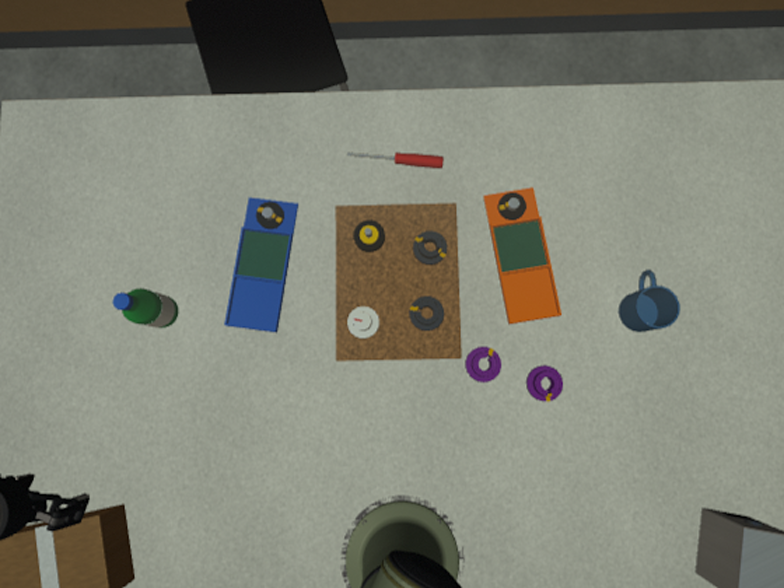

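View pics/side0.png

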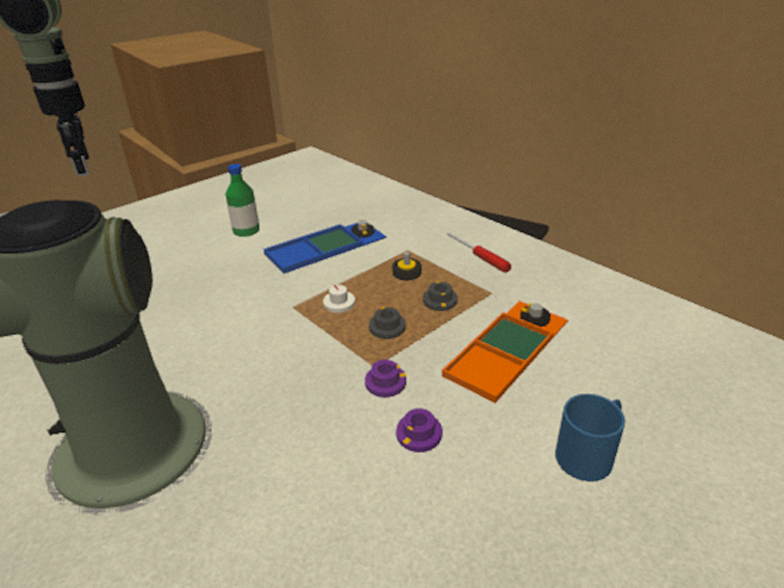

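The top view shows the blue tray at about (262,265), with its stub at (269,214) apparently carrying two keys. The orange tray is at (522,257), with its stub at (512,205) apparently carrying one. The knob is at (363,322), the roller at (369,236), the two-notch pulley at (430,247) and the one-notch pulley at (427,313). I'll zoom in to confirm the counts and measure positions.

```bash
cat > h.py <<'E'
import numpy as np,cv2
from rig import bot
def w(cp,uv,z):
    K,R,t=cp["intrinsics"],cp["R"],cp["t"]
    r=R.T@np.linalg.inv(K)@np.array([uv[0],uv[1],1.]); c=-R.T@t
    return c+r*(z-c[2])/r[2]
def cloud(cp,d):
    v,u=np.indices(d.shape); K=cp["intrinsics"]
    P=np.stack([(u-K[0,2])/K[0,0]*d,(v-K[1,2])/K[1,1]*d,d],-1)
    return (P-cp["t"])@cp["R"]
E
python3 - <<'E'
from h import *
f=np.load("top0.npz");p,d=f["p"],f["d"]
def crop(x,y,r=30):
    x=int(x/1.4);y=int(y/1.4);return cv2.resize(p[y-r:y+r,x-r:x+r,::-1],(260,260),interpolation=cv2.INTER_CUBIC)
a=np.hstack([crop(269,214),crop(512,205),crop(430,247)]);b=np.hstack([crop(427,313),crop(363,322),crop(369,236)])
cv2.imwrite("pics/z.png",np.vstack([a,b]))
cp=bot.camera_params("top")
P=cloud(cp,d)
hsv=cv2.cvtColor(p,cv2.COLOR_RGB2HSV)
for n,(u,v) in dict(knob=(363,322),roller=(369,236),p2=(430,247),p1=(427,313),so=(512,205),sb=(269,214)).items():
    u=int(u/1.4);v=int(v/1.4);Q=P[v-32:v+32,u-32:u+32].reshape(-1,3)
    c=w(cp,(u,v),.02)
    for lo,hi in((.007,.014),(.016,.022),(.022,.06)):
        m=(Q[:,2]>lo)&(Q[:,2]<hi)&(np.hypot(*(Q[:,:2]-c[:2]).T)<.045)
        q=Q[m]
        if len(q)>4:
            (cc,rr)=cv2.minEnclosingCircle(q[:,:2].astype(np.float32)); print(n,lo,len(q),q.mean(0).round(4),np.round(cc,4),round(rr,4),'range',q.min(0).round(4),q.max(0).round(4))
# table level check
print(P[250:300,250:330,2].mean(), np.nanmedian(P[200:215,262:275,2]))
# trays by hue
for n,(lo,hi,box) in dict(orange=((5,180,120),(18,255,255),(330,120,410,240)),blue=((105,150,60),(125,255,255),(150,130,220,245))).items():
    m=cv2.inRange(hsv,lo,hi);x0,y0,x1,y1=box;mm=np.zeros_like(m);mm[y0:y1,x0:x1]=m[y0:y1,x0:x1]
    if n=="orange": mm[235:,:]=0
    mm=cv2.morphologyEx(mm,cv2.MORPH_OPEN,np.ones((3,3)))
    v,u=np.nonzero(mm); 
    pts=np.array([w(cp,(a,b),.010)[:2] for a,b in zip(u,v)],np.float32)
    print(n,len(pts),cv2.minAreaRect(pts))
    g=cv2.inRange(hsv,(50,60,20),(95,255,140));mm=np.zeros_like(m);mm[y0:y1,x0:x1]=g[y0:y1,x0:x1]
    mm=cv2.morphologyEx(mm,cv2.MORPH_OPEN,np.ones((3,3)))
    v,u=np.nonzero(mm);pts=np.array([w(cp,(a,b),.005)[:2] for a,b in zip(u,v)],np.float32)
    print(' green',len(pts),cv2.minAreaRect(pts) if len(pts) else 0)
E
```

```text
knob 0.007 241 [0.4521 0.0698 0.0105] [0.4548 0.0692] 0.0337 range [0.4221 0.0389 0.007 ] [0.4873 0.1006 0.0139]
knob 0.022 137 [0.4515 0.07   0.0341] [0.4521 0.0701] 0.0177 range [0.4347 0.0537 0.0226] [0.4697 0.087  0.0392]
roller 0.007 12 [0.6025 0.052  0.0101] [0.6082 0.0495] 0.0327 range [0.5958 0.0169 0.0075] [0.6125 0.0821 0.013 ]
roller 0.016 206 [0.6267 0.0543 0.0199] [0.6275 0.0556] 0.0321 range [0.5963 0.0246 0.0162] [0.6575 0.0872 0.022 ]
roller 0.022 175 [0.6259 0.057  0.0277] [0.6269 0.0557] 0.0311 range [0.5979 0.0273 0.022 ] [0.6563 0.0866 0.0533]
p2 0.007 196 [ 0.5962 -0.0664  0.0113] [ 0.5958 -0.0696] 0.0411 range [ 0.5552 -0.0998  0.0072] [ 0.6365 -0.034   0.014 ]
p2 0.016 28 [ 0.5944 -0.0703  0.0182] [ 0.5981 -0.0674] 0.032 range [ 0.5681 -0.0991  0.016 ] [ 0.6285 -0.0394  0.0216]
p2 0.022 164 [ 0.6005 -0.0673  0.032 ] [ 0.6014 -0.0671] 0.0239 range [ 0.578  -0.0899  0.0225] [ 0.6249 -0.045   0.0374]
p1 0.007 187 [ 0.4656 -0.0567  0.0118] [ 0.4672 -0.0571] 0.0348 range [ 0.4334 -0.0901  0.0074] [ 0.5009 -0.0227  0.014 ]
p1 0.016 17 [ 0.4637 -0.0573  0.0182] [ 0.46
[... 699 characters left out ...]
  0.0174] [0.6665 0.2614] 0.0364 range [0.6385 0.233  0.016 ] [0.7013 0.2932 0.0215]
sb 0.022 71 [0.6755 0.2589 0.0315] [0.6749 0.26  ] 0.0175 range [0.6652 0.2443 0.0226] [0.6882 0.2756 0.0367]
0.004627654083630179 0.0010669927647883467
orange 1813 ((0.5814248919487, -0.25250762701034546), (0.2644558250904083, 0.10385657101869583), 8.377819061279297)
 green 960 ((0.599403440952301, -0.2504919171333313), (0.0884893387556076, 0.08916207402944565), 8.364703178405762)
blue 1699 ((0.5741145610809326, 0.2726031541824341), (0.10027243942022324, 0.2650609314441681), 81.27387237548828)
 green 1007 ((0.5935195088386536, 0.2732907831668854), (0.091628797352314, 0.09227530658245087), 81.27266693115234)
```

View pics/z.png

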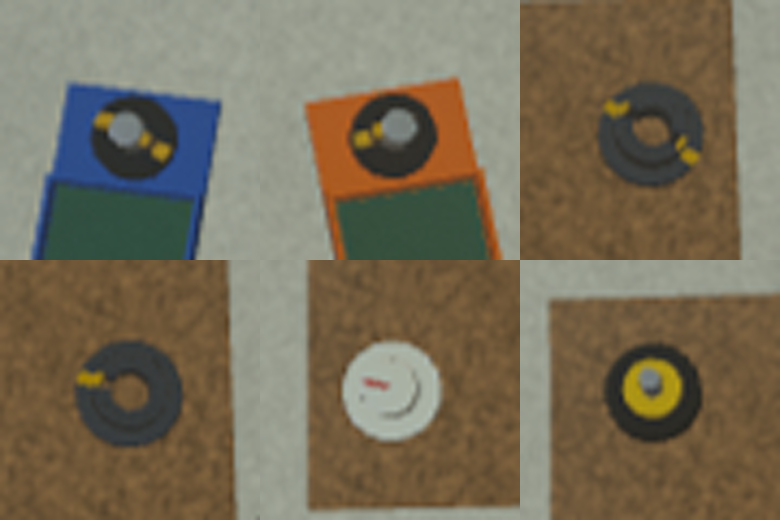

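The zoom settles it: the blue stub has two keys and the orange stub one. So pulley_one at (0.467,-0.057) goes to the orange tray and pulley_two at (0.600,-0.067) to the blue. Next is a helper that gives tool-frame deltas.

```bash
cat > go.py <<'E'
import sys; from h import *
from scipy.spatial.transform import Rotation as Ro
s=bot.observe(); R=Ro.from_quat(s["ee_rot"]).as_matrix()
print("t",round(s["time"],2),"pos",s["tool_pos"].round(4),"q6",s["qpos"][5].round(3),"F",s["contact_force"].round(1),"gap",round(s["finger_gap"],4)); print(R.round(3))
if len(sys.argv)>1:
    T=np.array(list(map(float,sys.argv[1:4])));print("dtool cm",(R.T@(T-s["tool_pos"])*100).round(2))
# desired: x=-Z, jaw z nearest to world -/+Y
    for sg in(1,-1):
        x=np.array([0,0,-1.]);z=np.array([0,sg,0.]);D=np.stack([x,np.cross(z,x),z],1)
        print("rotvec to jaw",sg,Ro.from_matrix(R.T@D).as_rotvec().round(3), "then dtool",(D.T@(T-s["tool_pos"])*100).round(2))
E
python3 go.py .452 .070 .256
python3 -c "
from h import *
cp=bot.camera_params('top');print(w(cp,(122/1.4,301/1.4),.17),w(cp,(640/1.4,310/1.4),.09))"
```

```text
t 0.1 pos [0.1805 0.519  0.2556] q6 1.437 F [0.6 1.2 1. ] gap 0.0858
[[-0.001 -0.944  0.329]
 [-0.001  0.329  0.944]
 [-1.     0.    -0.002]]
dtool cm [  0.   -40.4  -33.49]
rotvec to jaw 1 [-0.335 -0.001 -0.   ] then dtool [-4.000e-02 -2.715e+01 -4.490e+01]
rotvec to jaw -1 [ 2.807e+00 -1.000e-03  2.000e-03] then dtool [-4.000e-02  2.715e+01  4.490e+01]
[0.47990489 0.47390607 0.17      ] [ 0.45443281 -0.4469998   0.09      ]
```

Emit:
jog_arm(motion=[[0,[0,0,0],[-0.112,0,0]],[0,[0,0,0],[-0.112,0,0]],[0,[0,0,0],[-0.111,-0.001,0]]])

```text
time: 0.35
tool_pos: [0.1806, 0.5192, 0.2558]
ee_rot: [-0.501, 0.499, 0.502, 0.498]
contact_force: [0.1, 0.4, 0.1]
finger_gap: 0.0852
```

```bash
python3 go.py .452 .070 .256
```

```text
t 0.35 pos [0.1806 0.5192 0.2558] q6 1.096 F [0.1 0.4 0.1] gap 0.0852
[[-0.    -1.    -0.006]
 [ 0.    -0.006  1.   ]
 [-1.     0.     0.   ]]
dtool cm [-4.000e-02 -2.689e+01 -4.507e+01]
rotvec to jaw 1 [ 0.006  0.    -0.   ] then dtool [-2.000e-02 -2.714e+01 -4.492e+01]
rotvec to jaw -1 [-3.136e+00  1.000e-03  0.000e+00] then dtool [-2.000e-02  2.714e+01  4.492e+01]
```

Emit:
jog_arm(motion=[[0,[0,-1.8,-3],[0,0,0]],[0,[0,-1.8,-3],[0,0,0]],[0,[0,-1.8,-3],[0,0,0]],[0,[0,-1.8,-3],[0,0,0]],[0,[0,-1.8,-3],[0,0,0]]])

```text
time: 0.77
tool_pos: [0.2709, 0.3679, 0.2558]
ee_rot: [-0.5, 0.5, 0.5, 0.5]
contact_force: [1.1, -0.7, -0.4]
finger_gap: 0.0853
```

Emit:
jog_arm(motion=[[0,[0,-1.8,-3],[0,0,0]],[0,[0,-1.8,-3],[0,0,0]],[0,[0,-1.8,-3],[0,0,0]],[0,[0,-1.8,-3],[0,0,0]],[0,[0,-1.8,-3],[0,0,0]]])

```text
time: 1.18
tool_pos: [0.3611, 0.2179, 0.2558]
ee_rot: [-0.5, 0.5, 0.5, 0.5]
contact_force: [0.5, 0.3, 0.2]
finger_gap: 0.0852
```

Emit:
jog_arm(motion=[[0,[2,-1.8,-3],[0,0,0]],[0,[2,-1.8,-3],[0,0,0]],[0,[2,-1.8,-3],[0,0,0]],[0,[2,-1.8,-3],[0,0,0]],[0,[2,0,0],[0,0,0]]])

```text
time: 1.6
tool_pos: [0.4364, 0.0952, 0.1552]
ee_rot: [-0.5, 0.501, 0.497, 0.502]
contact_force: [0.3, -0.1, 0.2]
finger_gap: 0.0852
```

```bash
python3 go.py .452 .070 .039
```

```text
t 1.6 pos [0.4364 0.0952 0.1552] q6 0.056 F [ 0.3 -0.1  0.2] gap 0.0852
[[ 0.004 -1.     0.007]
 [-0.001  0.007  1.   ]
 [-1.    -0.004 -0.001]]
dtool cm [11.63 -1.54 -2.49]
rotvec to jaw 1 [-0.007 -0.001  0.004] then dtool [11.62 -1.56 -2.52]
rotvec to jaw -1 [3.135e+00 6.000e-03 2.000e-03] then dtool [11.62  1.56  2.52]
```

Emit:
jog_arm(motion=[[0,[2,-1.5,-2.5],[-0.007,-0.001,0.004]],[0,[2,0,0],[0,0,0]],[0,[0,0,0],[0,0,0]]])

```text
time: 1.85
tool_pos: [0.4456, 0.0736, 0.1126]
ee_rot: [-0.498, 0.501, 0.504, 0.497]
contact_force: [-1.1, -0.9, 0.1]
finger_gap: 0.0853
```

```bash
python3 go.py .452 .070 .039
```

```text
t 1.85 pos [0.4456 0.0736 0.1126] q6 -0.006 F [-1.1 -0.9  0.1] gap 0.0853
[[-0.01  -1.    -0.005]
 [ 0.002 -0.005  1.   ]
 [-1.     0.01   0.002]]
dtool cm [ 7.35 -0.71 -0.37]
rotvec to jaw 1 [ 0.005  0.002 -0.01 ] then dtool [ 7.36 -0.64 -0.36]
rotvec to jaw -1 [-3.137e+00  1.600e-02  3.000e-03] then dtool [7.36 0.64 0.36]
```

Emit:
jog_arm(motion=[[0.2,[0,-0.6,-0.4],[0.005,0.002,-0.01]],[0.2,[1,0,0],[0,0,0]],[0.2,[1,0,0],[0,0,0]],[0.2,[0,0,0],[0,0,0]]])

```text
time: 2.18
tool_pos: [0.4537, 0.0712, 0.0959]
ee_rot: [0.502, -0.498, -0.499, -0.501]
contact_force: [-0.5, -0.1, -0.6]
finger_gap: 0.068
```

```bash
python3 go.py .452 .070 .039
cat > look.py <<'E'
import sys; from h import *
nm=sys.argv[1]; cx,cy,r=map(int,sys.argv[2:5]); o=[]
p,d=bot.capture("top" if len(sys.argv)<6 else sys.argv[5]); np.savez("last.npz",p=p,d=d)
x=int(cx/1.4);y=int(cy/1.4);c=p[max(y-r,0):y+r,max(x-r,0):x+r,::-1]
cv2.imwrite(f"pics/{nm}.png",cv2.resize(c,(560,560*c.shape[0]//c.shape[1]),interpolation=cv2.INTER_CUBIC))
E
python3 look.py a1 340 300 50 side
```

```text
t 2.18 pos [0.4537 0.0712 0.0959] q6 -0.008 F [-0.5 -0.1 -0.6] gap 0.068
[[ 0.006 -1.    -0.003]
 [ 0.    -0.003  1.   ]
 [-1.    -0.006 -0.   ]]
dtool cm [ 5.69  0.2  -0.12]
rotvec to jaw 1 [0.003 0.    0.006] then dtool [ 5.69  0.17 -0.12]
rotvec to jaw -1 [-3.138 -0.009  0.   ] then dtool [ 5.69 -0.17  0.12]
```

View pics/a1.png

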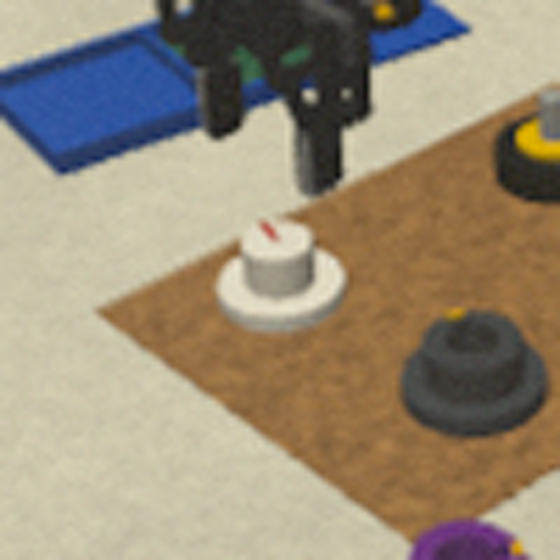

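The side crop shows the open fingers hanging above and on either side of the knob: the tips are at (220,130) and (320,190), with the knob at (275,265). I'll descend.

Emit:
jog_arm(motion=[[0.2,[1.5,0.15,-0.1],[0.003,0,0.006]],[0.2,[1.5,0,0],[0,0,0]],[0.2,[1.5,0,0],[0,0,0]],[0.2,[0.9,0,0],[0,0,0]],[0.2,[0,0,0],[0,0,0]]])

```text
time: 2.65
tool_pos: [0.4519, 0.07, 0.0413]
ee_rot: [-0.5, 0.5, 0.5, 0.5]
contact_force: [-0.6, -0.5, 0.5]
finger_gap: 0.0684
```

```bash
python3 go.py .452 .070 .039
```

```text
t 2.65 pos [0.4519 0.07   0.0413] q6 -0.008 F [-0.6 -0.5  0.5] gap 0.0684
[[-0.001 -1.     0.   ]
 [-0.     0.     1.   ]
 [-1.     0.001 -0.   ]]
dtool cm [ 0.23 -0.01 -0.  ]
rotvec to jaw 1 [-0.    -0.    -0.001] then dtool [ 0.23 -0.01 -0.  ]
rotvec to jaw -1 [ 3.141e+00 -2.000e-03  0.000e+00] then dtool [0.23 0.01 0.  ]
```

Emit:
jog_arm(motion=[[0.4,[0.2,0,0],[0,0,0]],[0.7,[0,0,0],[0,0,0]],[1,[0,0,0],[0,0,0]],[1,[0,0,0],[0,0,0]],[1,[0,0,0],[0,0,0]]])

```text
time: 3.07
tool_pos: [0.4532, 0.0698, 0.041]
ee_rot: [-0.5, 0.5, 0.499, 0.501]
contact_force: [-0.7, 0.0, 5.4]
finger_gap: 0.0339
```

Emit:
jog_arm(motion=[[1,[0,0,0],[0,0,0]],[1,[0,0,0],[0,0,0]]])

```text
time: 3.23
tool_pos: [0.4532, 0.0698, 0.041]
ee_rot: [-0.5, 0.5, 0.499, 0.501]
contact_force: [-0.5, 0.8, 4.0]
finger_gap: 0.0339
```

Emit:
jog_arm(motion=[[1,[-1,0,0],[0,0,0]],[1,[-2,0,0],[0,0,0]],[1,[-2,0,0],[0,0,0]],[1,[-2,0,0],[0,0,0]],[1,[-2,0,0],[0,0,0]]])

```text
time: 3.65
tool_pos: [0.4524, 0.0697, 0.1313]
ee_rot: [-0.5, 0.5, 0.5, 0.5]
contact_force: [1.5, -0.4, -0.9]
finger_gap: 0.034
```

Emit:
jog_arm(motion=[[1,[0,-0.4,-2],[0,0,0]],[1,[0,-0.4,-3],[0,0,0]],[1,[0,-0.4,-3],[0,0,0]],[1,[0,-0.4,-3],[0,0,0]],[1,[0,-0.4,-3],[0,0,0]]])

```text
time: 4.07
tool_pos: [0.4726, -0.0716, 0.1307]
ee_rot: [0.5, -0.5, -0.5, -0.5]
contact_force: [0.7, -0.5, -0.7]
finger_gap: 0.0341
```

Emit:
jog_arm(motion=[[1,[0,-0.4,-3],[0,0,0]],[1,[0,-0.4,-3],[0,0,0]],[1,[0,-0.4,-3],[0,0,0]],[1,[0,-0.4,-3],[0,0,0]],[1,[0,-0.4,-3],[0,0,0]]])

```text
time: 4.48
tool_pos: [0.4923, -0.2219, 0.1305]
ee_rot: [-0.5, 0.5, 0.5, 0.5]
contact_force: [0.3, 0.3, -1.3]
finger_gap: 0.0339
```

```bash
python3 go.py .500 -.2645 .047
```

```text
t 4.48 pos [ 0.4923 -0.2219  0.1305] q6 -0.559 F [ 0.3  0.3 -1.3] gap 0.0339
[[ 0.001 -1.     0.001]
 [-0.     0.001  1.   ]
 [-1.    -0.001 -0.   ]]
dtool cm [ 8.35 -0.77 -4.26]
rotvec to jaw 1 [-0.001 -0.     0.001] then dtool [ 8.35 -0.77 -4.26]
rotvec to jaw -1 [3.141e+00 1.000e-03 0.000e+00] then dtool [8.35 0.77 4.26]
```

Emit:
jog_arm(motion=[[1,[0,-0.4,-2.2],[0,0,0]],[1,[1,-0.4,-2],[0,0,0]],[1,[2,0,0],[0,0,0]],[1,[2,0,0],[0,0,0]],[1,[1,0,0],[0,0,0]]])

```text
time: 4.9
tool_pos: [0.4992, -0.2622, 0.0683]
ee_rot: [-0.499, 0.501, 0.5, 0.5]
contact_force: [-0.4, 0.2, -0.8]
finger_gap: 0.0341
```

```bash
python3 go.py .500 -.2645 .045; python3 look.py a2 480 350 55 side;  python3 look.py a3 520 250 55
```

```text
t 4.9 pos [ 0.4992 -0.2622  0.0683] q6 -0.613 F [-0.4  0.2 -0.8] gap 0.0341
[[-0.002 -1.     0.002]
 [ 0.001  0.002  1.   ]
 [-1.     0.002  0.001]]
dtool cm [ 2.33 -0.09 -0.23]
rotvec to jaw 1 [-0.002  0.001 -0.002] then dtool [ 2.33 -0.08 -0.23]
rotvec to jaw -1 [ 3.14e+00 -3.00e-03 -2.00e-03] then dtool [2.33 0.08 0.23]
```

View pics/a2.png

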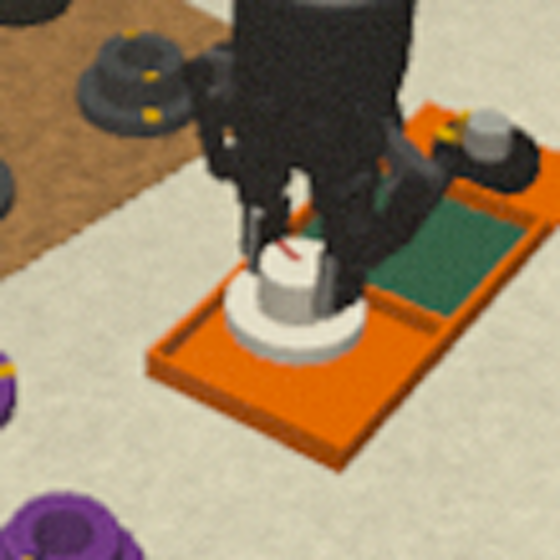

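The knob is held upright over the bare orange compartment, at (295,300) in the crop. Lowering it now.

Emit:
jog_arm(motion=[[1,[1,-0.05,-0.2],[0,0,0]],[1,[0.8,0,0],[0,0,0]],[1,[0.3,0,0],[0,0,0]],[1,[0,0,0],[0,0,0]]])

```text
time: 5.33
tool_pos: [0.5004, -0.2639, 0.0483]
ee_rot: [-0.5, 0.5, 0.5, 0.5]
contact_force: [-0.3, 0.0, -1.0]
finger_gap: 0.0338
```

Emit:
jog_arm(motion=[[1,[0.15,0,0],[0,0,0]],[1,[0.1,0,0],[0,0,0]],[1,[0,0,0],[0,0,0]]])

```text
time: 5.58
tool_pos: [0.5008, -0.2643, 0.0465]
ee_rot: [-0.5, 0.5, 0.5, 0.5]
contact_force: [0.3, 0.1, -0.1]
finger_gap: 0.0338
```

Emit:
jog_arm(motion=[[1,[0.15,0,0],[0,0,0]],[1,[0,0,0],[0,0,0]]])

```text
time: 5.75
tool_pos: [0.501, -0.2645, 0.045]
ee_rot: [-0.5, 0.5, 0.5, 0.5]
contact_force: [-0.3, 0.4, -0.9]
finger_gap: 0.0343
```

Emit:
jog_arm(motion=[[1,[0.15,0,0],[0,0,0]],[1,[0,0,0],[0,0,0]]])

```text
time: 5.92
tool_pos: [0.501, -0.2645, 0.045]
ee_rot: [0.5, -0.5, -0.499, -0.5]
contact_force: [-3.2, 1.6, 12.6]
finger_gap: 0.0336
```

Contact at 12 N, so the knob is on the floor. Releasing.

Emit:
jog_arm(motion=[[0.4,[-0.1,0,0],[0,0,0]],[0.4,[0,0,0],[0,0,0]],[0.3,[0,0,0],[0,0,0]],[0.3,[0,0,0],[0,0,0]]])

```text
time: 6.25
tool_pos: [0.5007, -0.2643, 0.0442]
ee_rot: [-0.5, 0.5, 0.5, 0.5]
contact_force: [0.1, 0.4, -0.4]
finger_gap: 0.0597
```

Emit:
jog_arm(motion=[[0.3,[-1,0,0],[0,0,0]],[0.3,[-2,0,0],[0,0,0]],[0.3,[-3,0,0],[0,0,0]],[0.3,[-2,0,0],[0,0,0]]])

```text
time: 6.58
tool_pos: [0.501, -0.2645, 0.1265]
ee_rot: [-0.5, 0.5, 0.5, 0.5]
contact_force: [0.3, -0.4, 1.1]
finger_gap: 0.0598
```

Emit:
jog_arm(motion=[[0.2,[0,0.3,3],[0,0,0]],[0.2,[0,0.3,4],[0,0,0]],[0.2,[0,0.3,4],[0,0,0]],[0.2,[0,0.3,4],[0,0,0]],[0.2,[0,0.3,4],[0,0,0]]])

```text
time: 7.0
tool_pos: [0.4855, -0.0728, 0.125]
ee_rot: [-0.5, 0.5, 0.499, 0.501]
contact_force: [1.5, -0.0, -1.4]
finger_gap: 0.0683
```

```bash
python3 go.py .467 -.057 .043; python3 look.py a4 520 250 55
```

```text
t 7.0 pos [ 0.4855 -0.0728  0.125 ] q6 -0.298 F [ 1.5 -0.  -1.4] gap 0.0683
[[ 0.001 -1.     0.002]
 [-0.     0.002  1.   ]
 [-1.    -0.001 -0.   ]]
dtool cm [8.2  1.86 1.58]
rotvec to jaw 1 [-0.002 -0.     0.001] then dtool [8.2  1.85 1.58]
rotvec to jaw -1 [3.14e+00 1.00e-03 0.00e+00] then dtool [ 8.2  -1.85 -1.58]
```

View pics/a4.png

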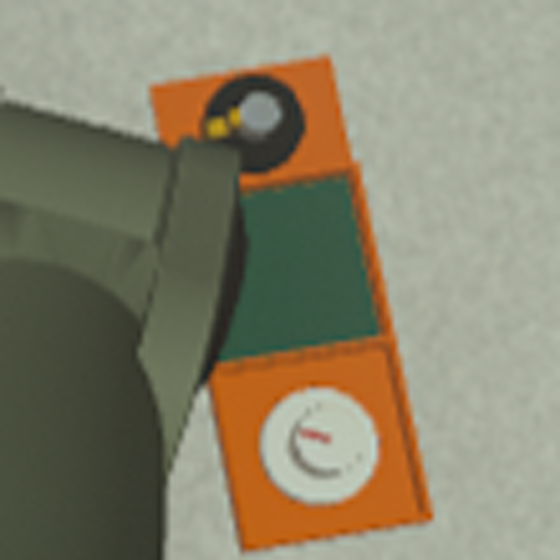

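The knob, at (318,445) in the crop, sits centred in the bare orange compartment. Pulley_one is next.

Emit:
jog_arm(motion=[[0.15,[1,1.9,1.6],[0,0,0]],[0.15,[2,0,0],[0,0,0]],[0.15,[2,0,0],[0,0,0]],[0.15,[1.5,0,0],[0,0,0]],[0.15,[0,0,0],[0,0,0]]])

```text
time: 7.47
tool_pos: [0.4651, -0.0578, 0.0575]
ee_rot: [-0.499, 0.501, 0.501, 0.499]
contact_force: [-0.9, -0.7, -0.3]
finger_gap: 0.0726
```

```bash
python3 go.py .467 -.057 .043
```

```text
t 7.47 pos [ 0.4651 -0.0578  0.0575] q6 -0.281 F [-0.9 -0.7 -0.3] gap 0.0726
[[-0.004 -1.     0.   ]
 [ 0.001  0.     1.   ]
 [-1.     0.004  0.001]]
dtool cm [ 1.45 -0.2   0.07]
rotvec to jaw 1 [-0.     0.001 -0.004] then dtool [ 1.45 -0.19  0.08]
rotvec to jaw -1 [ 3.141e+00 -6.000e-03 -2.000e-03] then dtool [ 1.45  0.19 -0.08]
```

Emit:
jog_arm(motion=[[0.15,[0.7,-0.15,0.05],[0,0,0]],[0.15,[0.6,0,0],[0,0,0]],[0.4,[0,0,0],[0,0,0]],[1,[0,0,0],[0,0,0]],[1,[0,0,0],[0,0,0]]])

```text
time: 7.88
tool_pos: [0.4687, -0.0579, 0.0474]
ee_rot: [-0.5, 0.5, 0.5, 0.5]
contact_force: [-2.8, 0.7, 7.9]
finger_gap: 0.0448
```

Emit:
jog_arm(motion=[[1,[0,0,0],[0,0,0]],[1,[0,0,0],[0,0,0]]])

```text
time: 8.05
tool_pos: [0.4687, -0.0579, 0.0474]
ee_rot: [-0.5, 0.5, 0.5, 0.5]
contact_force: [-3.3, -0.5, 6.6]
finger_gap: 0.0452
```

Emit:
jog_arm(motion=[[1,[-0.5,0,0],[0,0,0]],[1,[-1,0,0],[0,0,0]],[1,[-1,0,0],[0,0,0]],[1,[0,0,0],[0,0,0]]])

```text
time: 8.38
tool_pos: [0.4696, -0.0582, 0.0731]
ee_rot: [-0.501, 0.5, 0.499, 0.501]
contact_force: [0.1, -0.5, -2.0]
finger_gap: 0.0451
```

```bash
python3 go.py .599 -.25 .13; python3 look.py a5 390 310 50 side
```

```text
t 8.38 pos [ 0.4696 -0.0582  0.0731] q6 -0.279 F [ 0.1 -0.5 -2. ] gap 0.0451
[[ 0.003 -1.     0.001]
 [-0.001  0.001  1.   ]
 [-1.    -0.003 -0.001]]
dtool cm [ -5.63 -12.97 -19.18]
rotvec to jaw 1 [-0.001 -0.001  0.003] then dtool [ -5.69 -12.94 -19.18]
rotvec to jaw -1 [3.141e+00 5.000e-03 1.000e-03] then dtool [-5.69 12.94 19.18]
```

View pics/a5.png

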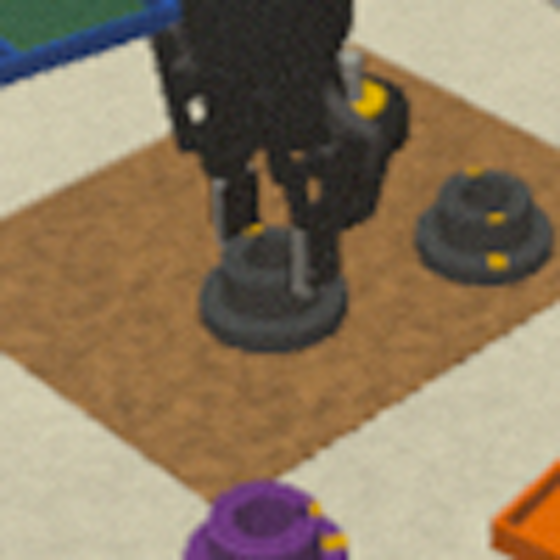

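Pulley_one is lifted upright, at (270,290) in the crop. Now to the orange green-lined compartment.

Emit:
jog_arm(motion=[[1,[-2,0,0],[0,0,0]],[1,[-3,0,0],[0,0,0]],[1,[-0.6,-2,-3],[0,0,0]],[1,[0,-2,-3],[0,0,0]],[1,[0,-2,-3],[0,0,0]]])

```text
time: 8.85
tool_pos: [0.5293, -0.1488, 0.1281]
ee_rot: [0.501, -0.5, -0.5, -0.5]
contact_force: [0.5, 0.2, -1.4]
finger_gap: 0.0451
```

Emit:
jog_arm(motion=[[1,[0,-2,-3],[0,0,0]],[1,[0,-2,-3],[0,0,0]],[1,[0,-2,-3],[0,0,0]],[1,[0,-0.9,-1.2],[0,0,0]],[1,[0,0,0],[0,0,0]]])

```text
time: 9.27
tool_pos: [0.599, -0.2536, 0.1263]
ee_rot: [-0.5, 0.501, 0.498, 0.501]
contact_force: [0.0, 0.5, -1.7]
finger_gap: 0.0449
```

```bash
python3 go.py .600 -.25 .051
```

```text
t 9.27 pos [ 0.599  -0.2536  0.1263] q6 -0.51 F [ 0.   0.5 -1.7] gap 0.0449
[[ 0.002 -1.     0.004]
 [-0.002  0.004  1.   ]
 [-1.    -0.002 -0.002]]
dtool cm [ 7.53 -0.09  0.37]
rotvec to jaw 1 [-0.004 -0.002  0.002] then dtool [ 7.53 -0.1   0.36]
rotvec to jaw -1 [3.138e+00 3.000e-03 3.000e-03] then dtool [ 7.53  0.1  -0.36]
```

Emit:
jog_arm(motion=[[1,[1.5,-0.1,0.35],[0,0,0]],[1,[2,0,0],[0,0,0]],[1,[2,0,0],[0,0,0]],[1,[1,0,0],[0,0,0]],[1,[0.4,0,0],[0,0,0]]])

```text
time: 9.68
tool_pos: [0.5961, -0.2448, 0.0556]
ee_rot: [-0.498, 0.501, 0.502, 0.5]
contact_force: [-0.7, 0.5, -2.3]
finger_gap: 0.0451
```

Emit:
jog_arm(motion=[[1,[0.2,0,0],[0,0,0]],[1,[0,0,0],[0,0,0]]])

```text
time: 9.85
tool_pos: [0.5983, -0.2462, 0.0564]
ee_rot: [-0.5, 0.5, 0.5, 0.5]
contact_force: [0.5, 0.1, -2.0]
finger_gap: 0.0448
```

```bash
python3 go.py .600 -.25 .051; python3 look.py a6 510 340 50 side
```

```text
t 9.85 pos [ 0.5983 -0.2462  0.0564] q6 -0.504 F [ 0.5  0.1 -2. ] gap 0.0448
[[ 0.    -1.     0.001]
 [ 0.     0.001  1.   ]
 [-1.    -0.     0.   ]]
dtool cm [ 0.54 -0.17 -0.38]
rotvec to jaw 1 [-0.001  0.     0.   ] then dtool [ 0.54 -0.17 -0.38]
rotvec to jaw -1 [ 3.141  0.    -0.   ] then dtool [0.54 0.17 0.38]
```

View pics/a6.png

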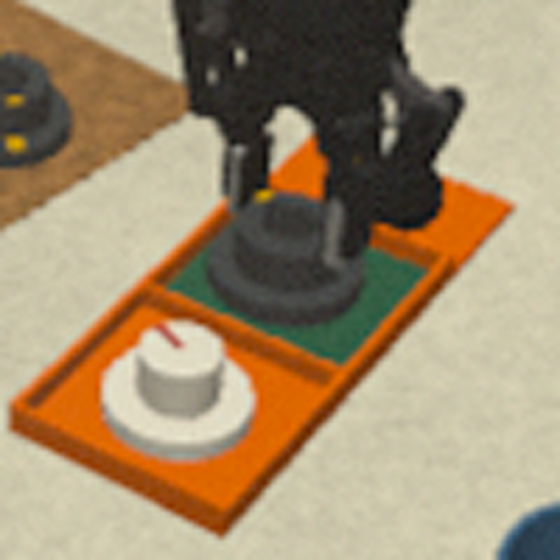

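The pulley, at (285,260) in the crop, is just above the green lining, and the knob is flat at (178,390). I'll lower in small steps with a slight y correction.

Emit:
jog_arm(motion=[[1,[0.2,-0.1,-0.3],[0,0,0]],[1,[0.2,0,0],[0,0,0]],[1,[0.1,0,0],[0,0,0]],[1,[0,0,0],[0,0,0]]])

```text
time: 10.23
tool_pos: [0.5995, -0.2497, 0.0516]
ee_rot: [-0.5, 0.5, 0.499, 0.5]
contact_force: [-0.3, -0.8, -1.1]
finger_gap: 0.0445
```

Emit:
jog_arm(motion=[[1,[0.15,0,0],[0,0,0]],[1,[0,0,0],[0,0,0]]])

```text
time: 10.4
tool_pos: [0.5996, -0.2497, 0.0515]
ee_rot: [-0.5, 0.5, 0.499, 0.5]
contact_force: [-3.2, -0.3, 7.3]
finger_gap: 0.0445
```

Contact at 7 N. Releasing.

Emit:
jog_arm(motion=[[0.3,[0,0,0],[0,0,0]],[0.3,[0,0,0],[0,0,0]],[0.15,[0,0,0],[0,0,0]],[0.15,[0,0,0],[0,0,0]]])

```text
time: 10.73
tool_pos: [0.5993, -0.2494, 0.0498]
ee_rot: [-0.5, 0.5, 0.5, 0.5]
contact_force: [0.3, 0.1, 0.0]
finger_gap: 0.0724
```

Emit:
jog_arm(motion=[[0.15,[-1,0,0],[0,0,0]],[0.15,[-2,0,0],[0,0,0]],[0.15,[-3,0,0],[0,0,0]],[0.15,[-2,0,0],[0,0,0]]])

```text
time: 11.07
tool_pos: [0.5997, -0.2496, 0.1323]
ee_rot: [-0.5, 0.5, 0.499, 0.5]
contact_force: [0.9, -0.8, -0.4]
finger_gap: 0.0727
```

Emit:
jog_arm(motion=[[0.15,[0,0,3],[0,0,0]],[0.15,[0,0,4],[0,0,0]],[0.15,[0,0,4],[0,0,0]],[0.15,[0,0,4],[0,0,0]],[0.15,[0,0,3],[0,0,0]]])

```text
time: 11.48
tool_pos: [0.599, -0.0666, 0.1306]
ee_rot: [-0.5, 0.5, 0.5, 0.5]
contact_force: [-0.5, 0.9, -0.4]
finger_gap: 0.0726
```

```bash
python3 go.py .600 -.067 .047; python3 look.py a7 520 250 55;python3 look.py a8 510 340 55 side; python3 -c "
import cv2,numpy as np
cv2.imwrite('pics/a9.png',np.hstack([cv2.resize(cv2.imread(f'pics/{n}.png'),(390,390)) for n in('a7','a8')]))"
```

```text
t 11.48 pos [ 0.599  -0.0666  0.1306] q6 -0.234 F [-0.5  0.9 -0.4] gap 0.0726
[[ 0.    -1.    -0.   ]
 [ 0.001 -0.     1.   ]
 [-1.    -0.     0.001]]
dtool cm [ 8.36 -0.1  -0.05]
rotvec to jaw 1 [0.    0.001 0.   ] then dtool [ 8.36 -0.1  -0.04]
rotvec to jaw -1 [-3.141e+00 -1.000e-03  1.000e-03] then dtool [8.36 0.1  0.04]
```

View pics/a9.png

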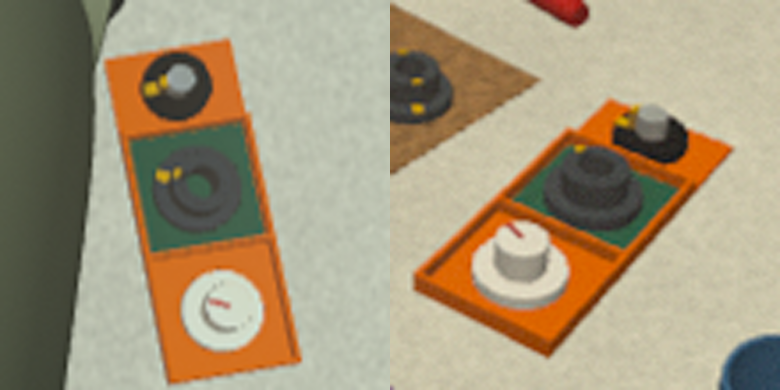

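The orange kit looks complete: in the top view (left) the one-keyway pulley at (195,190) and the knob at (222,310) are flat and centred. Pulley_two is next.

Emit:
jog_arm(motion=[[0.15,[1.5,-0.1,0],[0,0,0]],[0.15,[2,0,0],[0,0,0]],[0.15,[2,0,0],[0,0,0]],[0.15,[1.5,0,0],[0,0,0]],[0.15,[0,0,0],[0,0,0]]])

```text
time: 12.0
tool_pos: [0.5983, -0.0698, 0.0571]
ee_rot: [-0.498, 0.501, 0.501, 0.499]
contact_force: [-1.6, -0.1, -0.1]
finger_gap: 0.0724
```

```bash
python3 go.py .600 -.067 .047
```

```text
t 12.0 pos [ 0.5983 -0.0698  0.0571] q6 -0.237 F [-1.6 -0.1 -0.1] gap 0.0724
[[-0.005 -1.     0.002]
 [ 0.001  0.002  1.   ]
 [-1.     0.005  0.001]]
dtool cm [ 1.01 -0.18  0.28]
rotvec to jaw 1 [-0.002  0.001 -0.005] then dtool [ 1.01 -0.17  0.28]
rotvec to jaw -1 [ 3.14e+00 -8.00e-03 -1.00e-03] then dtool [ 1.01  0.17 -0.28]
```

Emit:
jog_arm(motion=[[0.15,[0.5,-0.2,0.3],[0,0,0]],[0.15,[0.5,0,0],[0,0,0]],[0.15,[0,0,0],[0,0,0]]])

```text
time: 12.25
tool_pos: [0.6028, -0.0666, 0.05]
ee_rot: [-0.5, 0.5, 0.5, 0.5]
contact_force: [-0.3, -0.6, 0.5]
finger_gap: 0.0724
```

Emit:
jog_arm(motion=[[0.4,[0,0,0],[0,0,0]],[1,[0,0,0],[0,0,0]],[1,[0,0,0],[0,0,0]],[1,[0,0,0],[0,0,0]],[1,[0,0,0],[0,0,0]]])

```text
time: 12.67
tool_pos: [0.603, -0.0667, 0.0513]
ee_rot: [-0.5, 0.5, 0.499, 0.5]
contact_force: [-0.5, -0.3, 5.2]
finger_gap: 0.044
```

Emit:
jog_arm(motion=[[1,[-0.5,0,0],[0,0,0]],[1,[-1,0,0],[0,0,0]],[1,[-1,0,0],[0,0,0]],[1,[0,0,0],[0,0,0]]])

```text
time: 13.0
tool_pos: [0.6039, -0.0667, 0.0774]
ee_rot: [0.501, -0.499, -0.499, -0.501]
contact_force: [0.0, -0.3, -2.5]
finger_gap: 0.0435
```

```bash
python3 go.py .592 .272 .15; python3 look.py b1 440 300 50 side
```

```text
t 13.0 pos [ 0.6039 -0.0667  0.0774] q6 -0.231 F [ 0.  -0.3 -2.5] gap 0.0435
[[ 0.004 -1.     0.001]
 [-0.001  0.001  1.   ]
 [-1.    -0.004 -0.001]]
dtool cm [-7.29  1.19 33.86]
rotvec to jaw 1 [-0.001 -0.001  0.004] then dtool [-7.26  1.19 33.87]
rotvec to jaw -1 [3.141e+00 6.000e-03 1.000e-03] then dtool [ -7.26  -1.19 -33.87]
```

View pics/b1.png

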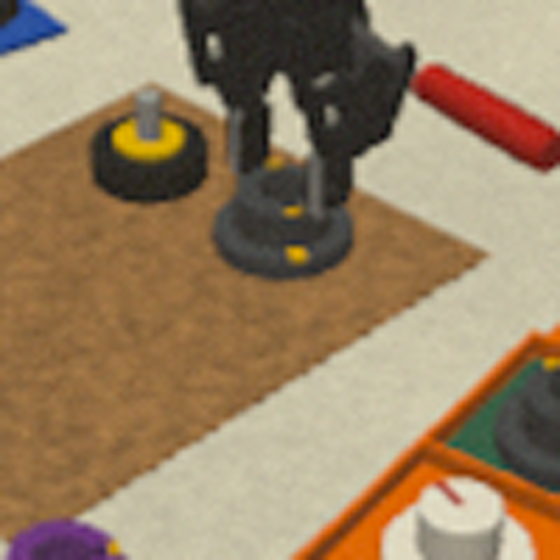

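Pulley_two is held upright at (283,230) in the crop. Now to the blue tray.

Emit:
jog_arm(motion=[[1,[-2,0,0],[0,0,0]],[1,[-3,0,0],[0,0,0]],[1,[-2.3,0,1],[0,0,0]],[1,[0,0.2,3],[0,0,0]],[1,[0,0.2,3],[0,0,0]]])

```text
time: 13.47
tool_pos: [0.6, 0.0032, 0.1499]
ee_rot: [-0.5, 0.5, 0.498, 0.502]
contact_force: [0.3, 0.4, -2.6]
finger_gap: 0.0434
```

Emit:
jog_arm(motion=[[1,[0,0.2,3],[0,0,0]],[1,[0,0.1,3],[0,0,0]],[1,[0,0.1,3],[0,0,0]],[1,[0,0.1,3],[0,0,0]],[1,[0,0.1,3],[0,0,0]]])

```text
time: 13.88
tool_pos: [0.5921, 0.155, 0.1476]
ee_rot: [-0.5, 0.5, 0.5, 0.5]
contact_force: [-0.2, 0.0, -3.0]
finger_gap: 0.0436
```

Emit:
jog_arm(motion=[[1,[0,0,3],[0,0,0]],[1,[0,0,3],[0,0,0]],[1,[0,0,3],[0,0,0]],[1,[0,0,2],[0,0,0]],[1,[0,0,0],[0,0,0]]])

```text
time: 14.3
tool_pos: [0.5919, 0.268, 0.1475]
ee_rot: [-0.501, 0.498, 0.502, 0.499]
contact_force: [0.6, -0.3, -2.3]
finger_gap: 0.0436
```

```bash
python3 go.py .592 .272 .058
```

```text
t 14.3 pos [0.5919 0.268  0.1475] q6 0.306 F [ 0.6 -0.3 -2.3] gap 0.0436
[[-0.    -1.    -0.004]
 [ 0.002 -0.004  1.   ]
 [-1.    -0.     0.002]]
dtool cm [ 8.95 -0.01  0.38]
rotvec to jaw 1 [0.004 0.002 0.   ] then dtool [ 8.95 -0.01  0.4 ]
rotvec to jaw -1 [-3.137e+00 -0.000e+00  3.000e-03] then dtool [ 8.95  0.01 -0.4 ]
```

Emit:
jog_arm(motion=[[1,[2,0,0.3],[0,0,0]],[1,[2,0,0],[0,0,0]],[1,[2,0,0],[0,0,0]],[1,[1.8,0,0],[0,0,0]],[1,[0.7,0,0],[0,0,0]]])

```text
time: 14.72
tool_pos: [0.5906, 0.2655, 0.0597]
ee_rot: [-0.499, 0.502, 0.5, 0.499]
contact_force: [-1.3, 0.1, -3.0]
finger_gap: 0.0434
```

Emit:
jog_arm(motion=[[1,[0,0,0],[0,0,0]],[1,[0,0,0],[0,0,0]]])

```text
time: 14.88
tool_pos: [0.5926, 0.2663, 0.0629]
ee_rot: [-0.5, 0.5, 0.5, 0.5]
contact_force: [0.2, 0.7, -2.2]
finger_gap: 0.0435
```

```bash
python3 go.py .592 .272 .055; python3 look.py b2 330 240 50 side
```

```text
t 14.88 pos [0.5926 0.2663 0.0629] q6 0.31 F [ 0.2  0.7 -2.2] gap 0.0435
[[-0.    -1.     0.001]
 [-0.     0.001  1.   ]
 [-1.     0.    -0.   ]]
dtool cm [0.79 0.06 0.57]
rotvec to jaw 1 [-0.001 -0.    -0.   ] then dtool [0.79 0.06 0.57]
rotvec to jaw -1 [ 3.14e+00 -1.00e-03  0.00e+00] then dtool [ 0.79 -0.06 -0.57]
```

View pics/b2.png

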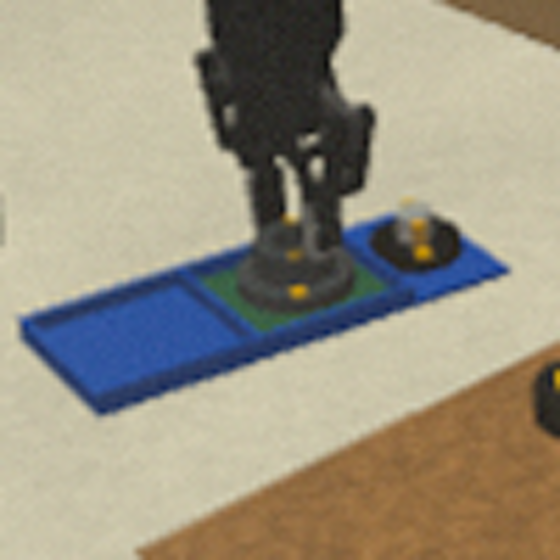

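The pulley is over the green-lined blue compartment at (295,275) in the crop. A small y correction, then lower.

Emit:
jog_arm(motion=[[1,[0.2,0.05,0.5],[0,0,0]],[1,[0.2,0,0],[0,0,0]],[1,[0.1,0,0],[0,0,0]],[1,[0,0,0],[0,0,0]]])

```text
time: 15.27
tool_pos: [0.5922, 0.2718, 0.0581]
ee_rot: [-0.5, 0.5, 0.5, 0.5]
contact_force: [-0.8, 0.0, -3.3]
finger_gap: 0.0436
```

Emit:
jog_arm(motion=[[1,[0.15,0,0],[0,0,0]],[1,[0,0,0],[0,0,0]]])

```text
time: 15.43
tool_pos: [0.592, 0.2716, 0.0562]
ee_rot: [-0.5, 0.5, 0.5, 0.5]
contact_force: [-0.5, 0.6, -3.7]
finger_gap: 0.0438
```

Emit:
jog_arm(motion=[[1,[0.15,0,0],[0,0,0]],[1,[0,0,0],[0,0,0]]])

```text
time: 15.6
tool_pos: [0.5923, 0.2716, 0.0554]
ee_rot: [-0.5, 0.5, 0.5, 0.5]
contact_force: [-0.7, -0.7, 1.1]
finger_gap: 0.0439
```

Contact: the wrist force rose from -3.7 to +1.1 N. Releasing.

Emit:
jog_arm(motion=[[0.3,[0.05,0,0],[0,0,0]],[0.3,[0,0,0],[0,0,0]],[0.15,[0,0,0],[0,0,0]],[0.15,[0,0,0],[0,0,0]]])

```text
time: 15.93
tool_pos: [0.5923, 0.2717, 0.0544]
ee_rot: [-0.5, 0.5, 0.5, 0.5]
contact_force: [-0.7, 0.7, 0.6]
finger_gap: 0.0724
```

Emit:
jog_arm(motion=[[0.15,[-1,0,0],[0,0,0]],[0.15,[-2,0,0],[0,0,0]],[0.15,[-3,0,0],[0,0,0]],[0.15,[-3,0,0],[0,0,0]]])

```text
time: 16.27
tool_pos: [0.5914, 0.2714, 0.1452]
ee_rot: [-0.5, 0.501, 0.5, 0.5]
contact_force: [1.2, 0.1, 0.8]
finger_gap: 0.0727
```

Emit:
jog_arm(motion=[[0.4,[0,-0.7,-4],[0,0,0]],[0.4,[0,-0.7,-4],[0,0,0]],[0.4,[0,-0.7,-4],[0,0,0]],[0.4,[0,-0.7,-4],[0,0,0]],[0.4,[0,-0.6,-4],[0,0,0]]])

```text
time: 16.68
tool_pos: [0.6265, 0.0699, 0.1455]
ee_rot: [-0.5, 0.5, 0.5, 0.5]
contact_force: [0.0, 0.2, -0.2]
finger_gap: 0.0514
```

Emit:
jog_arm(motion=[[0.4,[0,0,-1],[0,0,0]],[0.4,[0,0,0],[0,0,0]]])

```text
time: 16.85
tool_pos: [0.6266, 0.0581, 0.1452]
ee_rot: [-0.499, 0.501, 0.498, 0.502]
contact_force: [-0.5, 0.6, -0.6]
finger_gap: 0.0511
```

```bash
python3 go.py .627 .0555 .055; python3 look.py b3 265 265 50; python3 look.py b4 380 260 60 side; python3 -c "
import cv2,numpy as np
cv2.imwrite('pics/b5.png',np.hstack([cv2.resize(cv2.imread(f'pics/{n}.png'),(390,390)) for n in('b3','b4')]))"
```

```text
t 16.85 pos [0.6266 0.0581 0.1452] q6 -0.019 F [-0.5  0.6 -0.6] gap 0.0511
[[ 0.001 -1.     0.006]
 [-0.001  0.006  1.   ]
 [-1.    -0.001 -0.001]]
dtool cm [ 9.02 -0.03 -0.25]
rotvec to jaw 1 [-0.006 -0.001  0.001] then dtool [ 9.02 -0.04 -0.26]
rotvec to jaw -1 [3.136e+00 2.000e-03 1.000e-03] then dtool [9.02 0.04 0.26]
```

View pics/b5.png

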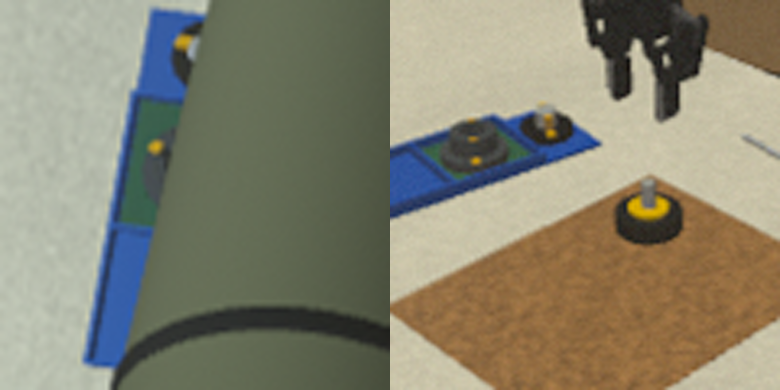

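The side view (right) shows pulley_two flat on the green lining at (475,148). The roller is untouched at (648,215), with the gripper above it. Descending onto the axle pin.

Emit:
jog_arm(motion=[[0.4,[2,0,-0.2],[-0.006,0,0]],[0.4,[2,0,0],[0,0,0]],[0.4,[2,0,0],[0,0,0]],[0.4,[1.2,0,0],[0,0,0]],[0.4,[0,0,0],[0,0,0]]])

```text
time: 17.37
tool_pos: [0.6236, 0.0613, 0.0696]
ee_rot: [-0.5, 0.499, 0.503, 0.497]
contact_force: [0.0, 0.1, -0.4]
finger_gap: 0.0515
```

```bash
python3 go.py .627 .0555 .060; python3 look.py b6 405 260 40 side; python3 look.py b7 369 236 40;python3 -c "
import cv2,numpy as np
cv2.imwrite('pics/b8.png',np.hstack([cv2.resize(cv2.imread(f'pics/{n}.png'),(390,390)) for n in('b6','b7')]))"
```

```text
t 17.37 pos [0.6236 0.0613 0.0696] q6 -0.027 F [ 0.   0.1 -0.4] gap 0.0515
[[-0.005 -1.    -0.007]
 [ 0.    -0.007  1.   ]
 [-1.     0.005  0.   ]]
dtool cm [ 0.95 -0.34 -0.59]
rotvec to jaw 1 [ 0.007  0.    -0.005] then dtool [ 0.96 -0.34 -0.58]
rotvec to jaw -1 [-3.134e+00  8.000e-03  1.000e-03] then dtool [0.96 0.34 0.58]
```

View pics/b8.png

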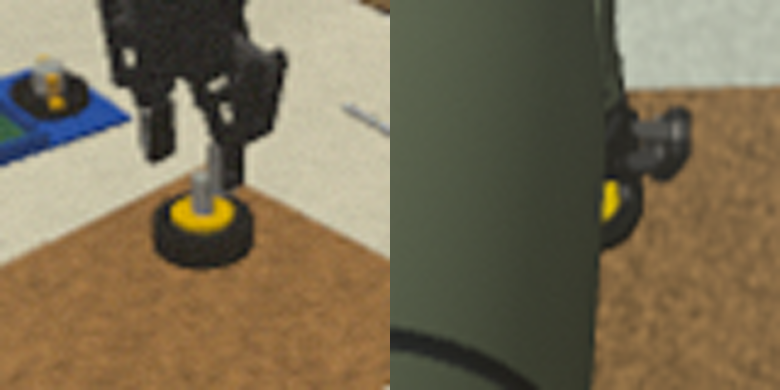

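The fingers straddle the pin, at (205,190) in the side crop. Correcting by a few mm and going down the last 9 mm.

Emit:
jog_arm(motion=[[0.4,[0,-0.3,-0.6],[0.007,0,-0.005]],[0.4,[0.6,0,0],[0,0,0]],[0.4,[0.3,0,0],[0,0,0]],[0.4,[0,0,0],[0,0,0]]])

```text
time: 17.8
tool_pos: [0.6289, 0.0534, 0.0631]
ee_rot: [-0.501, 0.499, 0.498, 0.502]
contact_force: [-0.4, 0.0, -0.6]
finger_gap: 0.051
```

```bash
python3 go.py .627 .0555 .060
```

```text
t 17.8 pos [0.6289 0.0534 0.0631] q6 -0.03 F [-0.4  0.  -0.6] gap 0.051
[[ 0.005 -1.     0.002]
 [ 0.     0.002  1.   ]
 [-1.    -0.005  0.   ]]
dtool cm [0.31 0.19 0.21]
rotvec to jaw 1 [-0.002  0.     0.005] then dtool [0.31 0.19 0.21]
rotvec to jaw -1 [ 3.139  0.007 -0.   ] then dtool [ 0.31 -0.19 -0.21]
```

Emit:
jog_arm(motion=[[0.5,[0.2,0.1,0.15],[0,0,0.004]],[0.5,[0,0,0],[0,0,0]],[0.5,[0,0,0],[0,0,0]]])

```text
time: 18.05
tool_pos: [0.628, 0.0552, 0.0613]
ee_rot: [-0.5, 0.5, 0.499, 0.501]
contact_force: [0.2, 1.3, -0.2]
finger_gap: 0.0426
```

```bash
python3 go.py .627 .0555 .060
```

```text
t 18.05 pos [0.628  0.0552 0.0613] q6 -0.028 F [ 0.2  1.3 -0.2] gap 0.0426
[[ 0.001 -1.     0.002]
 [ 0.     0.002  1.   ]
 [-1.    -0.001  0.   ]]
dtool cm [0.13 0.1  0.03]
rotvec to jaw 1 [-0.002  0.     0.001] then dtool [0.13 0.1  0.03]
rotvec to jaw -1 [ 3.14e+00  1.00e-03 -0.00e+00] then dtool [ 0.13 -0.1  -0.03]
```

Emit:
jog_arm(motion=[[0.7,[0,0,0],[0,0,0]],[0.8,[0,0,0],[0,0,0]],[1,[0,0,0],[0,0,0]],[1,[0,0,0],[0,0,0]],[1,[0,0,0],[0,0,0]]])

```text
time: 18.47
tool_pos: [0.6282, 0.0551, 0.0617]
ee_rot: [-0.5, 0.5, 0.499, 0.501]
contact_force: [-0.8, 0.5, 2.5]
finger_gap: 0.0111
```

Emit:
jog_arm(motion=[[1,[0,0,0],[0,0,0]],[1,[0,0,0],[0,0,0]]])

```text
time: 18.63
tool_pos: [0.6282, 0.0551, 0.0616]
ee_rot: [-0.5, 0.5, 0.499, 0.501]
contact_force: [-1.3, 0.9, 4.0]
finger_gap: 0.0114
```

Emit:
jog_arm(motion=[[1,[-0.5,0,0],[0,0,0]],[1,[-1,0,0],[0,0,0]],[1,[-1,0,0],[0,0,0]],[1,[0,0,0],[0,0,0]]])

```text
time: 18.97
tool_pos: [0.6296, 0.0551, 0.0889]
ee_rot: [-0.501, 0.499, 0.498, 0.502]
contact_force: [0.8, 0.3, -0.7]
finger_gap: 0.0112
```

```bash
python3 go.py .494 .287 .17; python3 look.py c1 405 260 40 side
```

```text
t 18.97 pos [0.6296 0.0551 0.0889] q6 -0.028 F [ 0.8  0.3 -0.7] gap 0.0112
[[ 0.005 -1.     0.002]
 [-0.     0.002  1.   ]
 [-1.    -0.005 -0.   ]]
dtool cm [-8.17 13.56 23.17]
rotvec to jaw 1 [-0.002 -0.     0.005] then dtool [-8.11 13.56 23.19]
rotvec to jaw -1 [3.14  0.007 0.   ] then dtool [ -8.11 -13.56 -23.19]
```

View pics/c1.png

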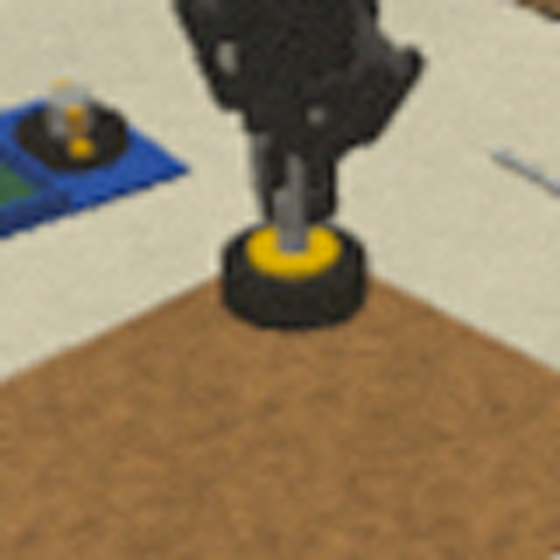

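The roller is lifted upright, at (295,275) in the crop. Carrying it to the bare blue compartment.

Emit:
jog_arm(motion=[[1,[-2.5,0,0],[0,0,0]],[1,[-2.5,0.5,1],[0,0,0]],[1,[-1,1.5,2.5],[0,0,0]],[1,[0,1.5,2.5],[0,0,0]],[1,[0,1.5,2.5],[0,0,0]]])

```text
time: 19.43
tool_pos: [0.5784, 0.1408, 0.1474]
ee_rot: [-0.5, 0.5, 0.498, 0.502]
contact_force: [-0.7, 0.6, -2.6]
finger_gap: 0.011
```

Emit:
jog_arm(motion=[[1,[0,1.5,2.5],[0,0,0]],[1,[0,1.5,2.5],[0,0,0]],[1,[0,1.5,2.5],[0,0,0]],[1,[0,1.5,2.5],[0,0,0]],[1,[0,1.5,2.5],[0,0,0]]])

```text
time: 19.85
tool_pos: [0.5024, 0.2664, 0.1462]
ee_rot: [-0.5, 0.5, 0.499, 0.501]
contact_force: [0.5, 0.1, -1.3]
finger_gap: 0.0109
```

Emit:
jog_arm(motion=[[1,[0,1,1.5],[0,0,0]],[1,[0,0,0.5],[0,0,0]],[1,[0,0,0],[0,0,0]]])

```text
time: 20.1
tool_pos: [0.493, 0.2866, 0.1462]
ee_rot: [0.501, -0.499, -0.5, -0.5]
contact_force: [0.6, -0.6, -0.6]
finger_gap: 0.0111
```

```bash
python3 go.py .494 .287 .066
```

```text
t 20.1 pos [0.493  0.2866 0.1462] q6 0.397 F [ 0.6 -0.6 -0.6] gap 0.0111
[[ 0.001 -1.    -0.001]
 [ 0.    -0.001  1.   ]
 [-1.    -0.001  0.   ]]
dtool cm [ 8.02 -0.09  0.04]
rotvec to jaw 1 [0.001 0.    0.001] then dtool [ 8.02 -0.1   0.04]
rotvec to jaw -1 [-3.141e+00 -2.000e-03  0.000e+00] then dtool [ 8.02  0.1  -0.04]
```

Emit:
jog_arm(motion=[[1,[1.5,0,0],[0,0,0]],[1,[2,0,0],[0,0,0]],[1,[2,0,0],[0,0,0]],[1,[1.2,0,0],[0,0,0]],[1,[0.4,0,0],[0,0,0]]])

```text
time: 20.52
tool_pos: [0.4929, 0.2836, 0.073]
ee_rot: [-0.499, 0.502, 0.499, 0.5]
contact_force: [-0.9, 0.2, -1.1]
finger_gap: 0.0107
```

Emit:
jog_arm(motion=[[1,[0,0,0],[0,0,0]],[1,[0,0,0],[0,0,0]]])

```text
time: 20.68
tool_pos: [0.4943, 0.2848, 0.0755]
ee_rot: [-0.5, 0.5, 0.499, 0.501]
contact_force: [-0.2, -0.4, -1.2]
finger_gap: 0.0107
```

```bash
python3 go.py .494 .287 .066; python3 look.py c2 310 240 50 side
```

```text
t 20.68 pos [0.4943 0.2848 0.0755] q6 0.397 F [-0.2 -0.4 -1.2] gap 0.0107
[[ 0.002 -1.     0.003]
 [-0.     0.003  1.   ]
 [-1.    -0.002 -0.   ]]
dtool cm [0.95 0.03 0.22]
rotvec to jaw 1 [-0.003 -0.     0.002] then dtool [0.95 0.03 0.22]
rotvec to jaw -1 [3.139e+00 2.000e-03 0.000e+00] then dtool [ 0.95 -0.03 -0.22]
```

View pics/c2.png

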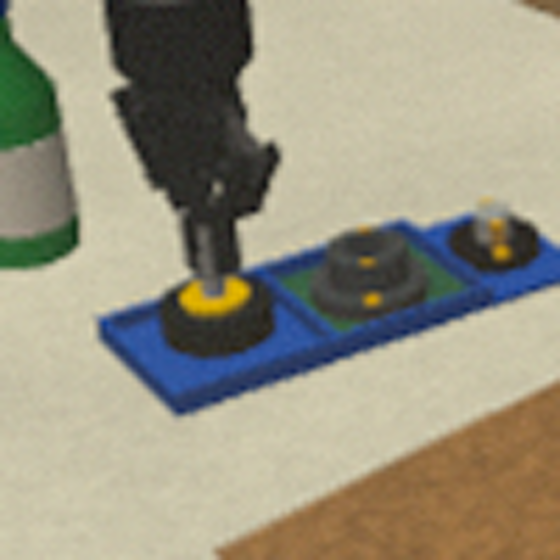

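The roller, at (217,315) in the crop, is over the bare blue compartment. Lowering.

Emit:
jog_arm(motion=[[1,[0.4,0,0.2],[0,0,0]],[1,[0.2,0,0],[0,0,0]],[1,[0.1,0,0],[0,0,0]],[1,[0,0,0],[0,0,0]]])

```text
time: 21.07
tool_pos: [0.4934, 0.2874, 0.0681]
ee_rot: [-0.5, 0.5, 0.499, 0.501]
contact_force: [-1.2, 0.2, -0.7]
finger_gap: 0.011
```

Emit:
jog_arm(motion=[[1,[0.15,0,0],[0,0,0]],[1,[0,0,0],[0,0,0]]])

```text
time: 21.23
tool_pos: [0.4934, 0.2874, 0.0666]
ee_rot: [-0.5, 0.5, 0.499, 0.501]
contact_force: [-0.6, 0.2, -1.2]
finger_gap: 0.0109
```

Emit:
jog_arm(motion=[[1,[0.15,0,0],[0,0,0]],[1,[0,0,0],[0,0,0]]])

```text
time: 21.4
tool_pos: [0.4936, 0.2875, 0.0656]
ee_rot: [-0.5, 0.5, 0.499, 0.501]
contact_force: [-1.6, -0.4, 1.8]
finger_gap: 0.0106
```

Contact. Releasing and rising.

Emit:
jog_arm(motion=[[0.7,[0.03,0,0],[0,0,0]],[0.7,[0,0,0],[0,0,0]],[0.5,[0,0,0],[0,0,0]],[0.5,[0,0,0],[0,0,0]]])

```text
time: 21.73
tool_pos: [0.4935, 0.2873, 0.0649]
ee_rot: [-0.5, 0.5, 0.499, 0.501]
contact_force: [0.6, -0.1, 0.3]
finger_gap: 0.0425
```

Emit:
jog_arm(motion=[[0.5,[-1,0,0],[0,0,0]],[0.5,[-2,0,0],[0,0,0]],[0.5,[-3,0,0],[0,0,0]],[0.5,[-3,0,0],[0,0,0]],[0.5,[-2,0,0],[0,0,0]]])

```text
time: 22.15
tool_pos: [0.4942, 0.2877, 0.1784]
ee_rot: [-0.5, 0.499, 0.499, 0.502]
contact_force: [0.9, 0.7, 1.0]
finger_gap: 0.0427
```

Emit:
jog_arm(motion=[[0.5,[-1,1,-4],[0,0,0]],[0.5,[0,1,-4],[0,0,0]],[0.5,[0,1,-4],[0,0,0]],[0.5,[0,1,-4],[0,0,0]],[0.5,[0,1,-4],[0,0,0]]])

```text
time: 22.57
tool_pos: [0.4425, 0.0867, 0.1856]
ee_rot: [-0.5, 0.5, 0.499, 0.501]
contact_force: [0.7, -0.4, 0.5]
finger_gap: 0.0427
```

Emit:
jog_arm(motion=[[0.5,[0,1,-3],[0,0,0]],[0.5,[0,1,-3],[0,0,0]],[0.5,[0,0,0],[0,0,0]],[0.5,[0,0,0],[0,0,0]],[0.5,[0,0,0],[0,0,0]]])

```text
time: 22.98
tool_pos: [0.4236, 0.0283, 0.1853]
ee_rot: [-0.5, 0.5, 0.499, 0.501]
contact_force: [0.2, 0.5, 0.5]
finger_gap: 0.0429
```

```bash
python3 - <<'E'
from h import *
p,d=bot.capture("top");q,_=bot.capture("side")
cv2.imwrite("pics/f.png",np.vstack([np.hstack([cv2.resize(p[120:250,140:420,::-1],(780,362))]),])); cv2.imwrite("pics/fs.png",cv2.resize(q[:,:,::-1],(784,588)))
cp=bot.camera_params("top");P=cloud(cp,d).reshape(-1,3)
yaw={"o":np.radians(8.4),"b":np.radians(-8.7)}
for n,t,c,z0 in(("knob","o",(.500,-.2645),.03),("p1","o",(.599,-.25),.028),("p2","b",(.592,.272),.028),("roller","b",(.493,.287),.018)):
    m=(np.hypot(*(P[:,:2]-c).T)<.05)&(P[:,2]>z0)&(P[:,2]<.06);Q=P[m]
    cc,r=cv2.minEnclosingCircle(Q[:,:2].astype(np.float32)); a=yaw[t];e=np.array(cc)-c
    print(n,len(Q),np.round(cc,4),round(r,4),"tray err mm",np.round(1000*np.array([e[0]*np.cos(a)+e[1]*np.sin(a),-e[0]*np.sin(a)+e[1]*np.cos(a)]),1),"z",np.median(Q[:,2]))
E
python3 go.py
```

```text
knob 140 [ 0.5001 -0.263 ] 0.0182 tray err mm [0.3 1.5] z 0.037794504193440416
p1 176 [ 0.598  -0.2487] 0.0243 tray err mm [-0.8  1.4] z 0.035709214972166725
p2 174 [0.5904 0.2716] 0.0245 tray err mm [-1.5 -0.6] z 0.036009742886112694
roller 410 [0.4859 0.293 ] 0.0404 tray err mm [-7.9  4.9] z 0.025837264944515638
t 23.08 pos [0.4236 0.029  0.1849] q6 -0.106 F [0.4 0.8 0.4] gap 0.0424
[[ 0.002 -1.     0.   ]
 [ 0.     0.     1.   ]
 [-1.    -0.002  0.   ]]
```

View pics/f.png

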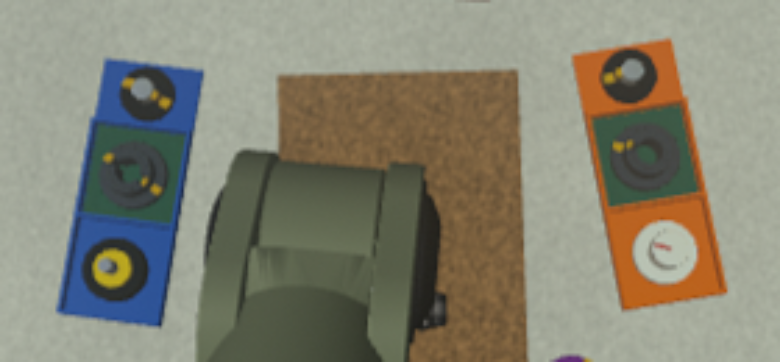

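View pics/fs.png

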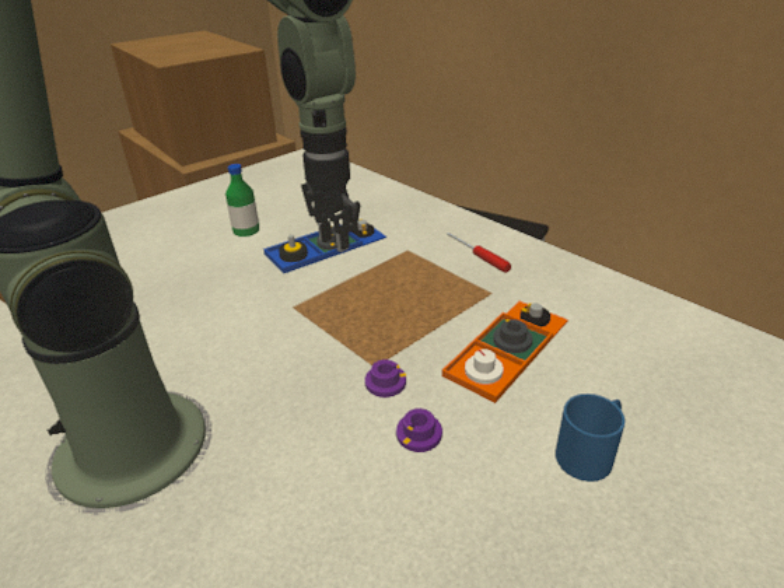

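The top view shows everything placed: knob (665,251) and pulley_one (643,157) in orange, pulley_two (133,175) and roller (115,268) in blue. The roller's fitted radius of 40 mm is too big for its 32 mm tyre, so that fit picked up stray points. I'll re-measure it robustly.

Run:
```python
from h import *
p,d=bot.capture("top");cp=bot.camera_params("top");P=cloud(cp,d).reshape(-1,3)
hsv=cv2.cvtColor(p,cv2.COLOR_RGB2HSV).reshape(-1,3)
c=(.493,.287);n=np.hypot(*(P[:,:2]-c).T)<.05
y=n&(hsv[:,0]>20)&(hsv[:,0]<35)&(hsv[:,1]>150)&(hsv[:,2]>90);print("hub",y.sum(),P[y].mean(0),P[y].min(0),P[y].max(0))
b=n&(hsv[:,2]<60)&(P[:,2]>.018);print("tyre",b.sum(),cv2.minEnclosingCircle(P[b][:,:2].astype(np.float32)))
# tilt: plane fit of tyre top
Q=P[b&(P[:,2]<.032)];A=np.c_[Q[:,:2]-c,np.ones(len(Q))];print(np.linalg.lstsq(A,Q[:,2],rcond=None)[0])
```

```text
hub 120 [0.49139326 0.28622649 0.02891585] [0.47461458 0.26930032 0.02084514] [0.51152068 0.30759085 0.05722745]
tyre 202 ((0.4924195110797882, 0.2865884006023407), 0.031183598563075066)
[0.01167918 0.00611014 0.0244012 ]
```

Now the roller fits: 31 mm radius, within about 1 mm of its target, and flat. Handing in.

```bash
python3 -c "
from rig import bot
print(bot.hand_in())"
```

```text
the job is handed in; nothing more can be done
None
```

Both kits are made up and the job is handed in; `hand_in` gives no verdict, so the judged result isn't known. The orange tray (one-key stub) got the knob and pulley_one, and the blue tray (two-key stub) got pulley_two and the roller, with orange finished first.

- **Placement:** the last camera check put the knob and both pulleys within about 2 mm of their target centres along both tray axes, at the right height for the tray floor. I took those centres from the first picture of the trays.
- **Roller:** the first fit disagreed (8 mm off, with an impossible 40 mm radius) because it picked up stray points. The repeat fit on the black tyre gave a 31 mm radius, about 1 mm from centre and tilted about 0.01 rad.
- **Handling:** every part was lowered until the wrist force showed contact, and the highest reading I saw was about 13 N.
- **Bystanders:** the bottle and mug looked unmoved in the final side picture; I judged this by eye and did not measure it.
- **Finish:** the arm stood clear of everything at about 23 s of the 90 s allowed.

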